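# Close up the vial case: retaining flap, then lid

## Robot

A 6-joint arm with a two-finger parallel gripper is mounted at the origin on the work surface; the furniture and walls round the work are solid. World frame = base frame: x ahead of the robot, y to its left, z up, the work surface at z = 0. Lengths are in m, angles in rad, forces in N, time in s.
With the tool pointing down it reaches from about 0.35 to 0.925 m from the base axis. Payload 6.4 kg.
Tool frame: the origin (TCP) lies on the centre line of the jaws, within the pads' length; the fingertips stand 14 mm ahead of it and the grasp point (between the pads) lies 5 mm behind it; z points along the fingers, y is the direction in which the jaws open and shut (so a half turn about z gives the same grasp; the last joint's range is limited). The gripper opens to 85 mm and grips with 20 to 120 N. Pads are 22 mm wide; open, the fingers measure 114 mm over their backs; the gripper's body (76 mm by 85 mm) begins 54 mm behind the grasp point. The pads swing forward as they close: fully open they stand 13 mm farther back than shut.
Start: joints at [-1.469, 0.245, 1.558, -0, 1.339, -0.174], TCP at [0.177, -0.625, 0.245] pointing down, gripper open.
Joint ranges: [-3.13, 3.13], [-1.02, 2.26], [0.13, 2.54], [-0.95, 4.09], [0.21, 2.88], [-2.74, 2.74]. Speed limits (rad/s): [2.57, 2.57, 3.14, 3.14, 3.14, 3.14].

## Interface

Orientations are given as [roll, pitch, yaw] about the fixed x, y, z axes, in that order (R = Rz(yaw) Ry(pitch) Rx(roll)).
In Python, from cell import read_state, get_image, job_done gives the robot as it stands.
- The arm moves only by the shell command python3 -m crank 'ROWS' [FORCE]. ROWS is text: rows parted by semicolons, each of 5 numbers parted by spaces: the shift along the world's x, y, z each as a share of 1000 mm, from -1 to 1, then the turn about the world's z as a share of 90 degrees, from -1 to 1, then the closure, from 0 (fully open) to 1 (shut). In form: dx dy dz spin fingers; .... A call has 1 to 10 rows; each row is the pose to reach, as a shift and turn from the pose measured when the call began; what a row does not reach only later rows make up. A row lasts 1/8 s, in which the tool goes at most 62.5 mm and 10.7 degrees, less where a joint would pass 70% of its speed; a pose out of reach is approached as far as the arm can. A call with a number of a shift or a turn outside -1 to 1 is refused whole. A call with a gripper value outside its range is refused whole. The fingers move at their own pace and stop on an object; FORCE is the grip in N (left out, the last holds). Time passes only in rows, so rows that repeat a pose let the fingers close. It gives the time, the measured TCP pose, the force and the opening at its end, in the units of the state.
- read_state(): the state, without advancing time (a new reading comes with each control period).
- get_image(name): name is "scene" or "top" or "wrist"; returns a dict with "pixels" (420x560x3 uint8, red, green, blue), "fx", "fy", "cx", "cy" (pixels), "dist_coeffs" ([k1, k2, p1, p2, k3] as OpenCV has them; the pictures are not rectified), "eye" and "rotation" of the camera in the world. Camera axes: x right, y down, z forward; pixel columns grow to the right and rows downward; lengths in m; the calibration is good to about 2 mm. A picture is of the moment at which its call begins. There is no depth.
- job_done(): hands the job in, once; it reports no verdict.
The state is a dict: "time": time; "joint_pos": joint angles; "qd": joint speeds; "joint_torque": joint torques, N m; "tcp_pos": TCP position; "tcp_rot": TCP orientation; "wrist_force": force on the tool from outside, world axes, zero at the start; "moment": the same for the moment, N m; "finger_gap": opening from 0.0 (shut) to 1.0 (fully open).
Only numpy, scipy, OpenCV 4.12 (cv2) and the standard library are available. Lean on these libraries where they do the work, as an engineer would, in place of code of your own. Each camera call takes 0.05 s, during which the arm holds its last target. There are 200 camera calls.

## Task

Close up the open sample case: first fold the upright orange flap all the way down flat over the vials, and then swing the blue lid fully shut over it. Push both with the fingertips or the outside of the fingers only: pinch and lift nothing, and leave the vials in their rack and the things round the case where they are.

Things in the scene. Friction and masses are not known exactly. Their poses are not given: they have to be found in the camera images.
- case: Grey open-topped sample case, 140 (its x) x 130 (its y) x 85 mm high, walls 6 mm, fixed on a wooden riser block (170 x 150 mm) that lifts its underside 20 to 65 mm above the table. Origin: centre of its underside; z up. Turned 0.1 to 0.65 rad left: its -x side (flap) looks to the robot or its right; its +x side (lid hinge) is the far side. A rack inside holds three vials.
- flap (a joint): Angle of the orange flap, rad: 0 = lying flat inside the case (its top face then 73.5 mm above the case's underside, 11 mm below the rim), about 1.57 = upright. Starts at 1.2 to 1.65. Turns about a line parallel to the case's y, at case x = -58 mm, 70.5 mm above its underside; from upright its free edge goes to the case's +x and down. Friction hinge: stays where left; about 1 N at the edge moves it; stop at 0.
- flap_hinge (a point): Middle of the flap's hinge line (axes of the flap).
- flap_edge (a point): Middle of the flap's free edge, on its outer face, 100 mm from the hinge line. The flap is 100 mm wide, 6 mm thick; its orange outer face, 3 mm off the hinge line, looks to the case's -x when upright and up when flat; the inner face has a dark lining.
- lid (a joint): Angle of the blue lid, rad: 0 = shut, 1.57 = upright, more = leaning back away from the case. Starts at 1.5 to 1.85; stops at 0 and 2.0. Turns about a line parallel to the case's y, at case x = +73 mm, 85 mm above its underside; to shut it, its free edge goes from above to the case's -x and down. Friction hinge: stays where left; 2 to 4 N at the free edge moves it.
- lid_hinge (a point): Middle of the lid's hinge line (axes of the lid).
- lid_edge (a point): Middle of the lid's free edge, on its outer face, 146 mm from the hinge line. The lid is 136 mm wide, 12 mm thick; its blue outer face, 13 mm off the hinge line, looks to the case's +x when open, and up, 98 mm above the case's underside, when shut; the inner face has a grey pad.
- tower_b: Fixed filter tower, 365 mm tall, about 110 mm across, right of the case; origin at the centre of its foot. Keep the arm clear of it.
- tin_b: Small loose white tin with a grey lid, 44 mm across, 29 high, on the table between the robot and the case. Origin: centre of its underside. Leave alone.
- petri_2: Loose petri dish, 61 mm across, 12 high, on the table between the robot and the case. Origin: centre of its underside. Leave alone.
- marker_1: Loose blue marker, 12 x 138 x 13 mm, lying right of the case, in front of the instrument. Origin: centre of its underside. Leave alone.
- tape_roll: Loose roll of tape lying flat, 69 mm across, 19 high, right of the case. Origin: centre of its underside. Leave alone.
- vial_1: Loose screw-cap vial, straw body, black cap, 20 mm across, 56 high, upright in the rack; origin: centre of its underside. Leave alone.
- vial_2: Loose screw-cap vial, white body, grey cap, 20 mm across, 56 high, upright in the rack; origin: centre of its underside. Leave alone.
- vial_4: Loose screw-cap vial, straw body, green cap, 20 mm across, 56 high, upright in the rack; origin: centre of its underside. Leave alone.

How it is judged:
By the outcome, as a careful person would: the job done as asked, in the order asked, and still so for the second after the job is handed in, with the robot touching nothing.
It also fails if it takes over 56 s, if anything falls off the work surface, if the arm or the gripper's body presses on something with over 40 N, if the wrist force passes 120 N, or if a joint passes its speed limit or range.

## Working session

There is one attempt and no reset: what is moved stays moved. The work goes in short steps, Python scripts to look and compute and a shell command to move; the robot and the scene stay as the last step left them, time stands still between calls to the robot, and variables do not carry over. Pictures are saved under pics/ and viewed, about 8 in all and at most 12, crops included, and the job is handed in when it is done.

```bash
mkdir -p pics; ls; python3 - <<'E'
from cell import *
import cv2
s=read_state();print(s['time'],s['tcp_pos'],s['tcp_rot'],s['finger_gap'])
for n in ('scene','top'):
    im=get_image(n);print(n,im['eye'],im['rotation'],im['fx'],im['dist_coeffs'])
    cv2.imwrite(f'pics/{n}0.png',im['pixels'][:,:,::-1])
E
```

```text
pics
0.0 [ 0.17695012 -0.62488783  0.24414078] [-3.13962516e+00 -3.13440596e-04  2.75848213e-01] 1.0014482638946691
scene [ 0.56859707 -0.4182134   1.06071174] [-2.65462816  0.00841787  0.27525096] 474.9419400538903 [-0.08164618  0.          0.          0.          0.        ]
top [0.24798591 0.07119818 1.06194433] [-2.95745403 -0.01337424 -1.57968707] 429.6742218112757 [-0.02533753  0.          0.          0.          0.        ]
```

View pics/scene0.png

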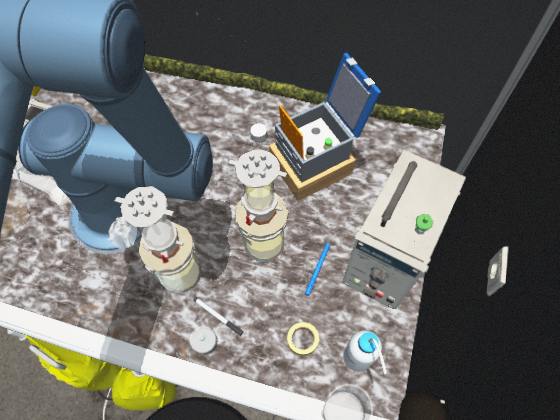

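View pics/top0.png

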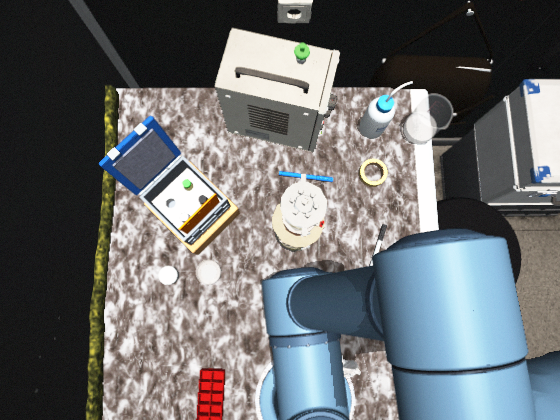

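The case is at about (318,150) in the scene view and (175,190) in the top view, with the flap and lid both upright. The tower is between the case and the arm. I'll enlarge the case in both views to pick corners.

```bash
python3 - <<'E'
import cv2,numpy as np
a=cv2.imread('pics/scene0.png')[45:205,250:390];b=cv2.imread('pics/top0.png')[105:265,95:245]
f=lambda x,k:cv2.resize(x,None,fx=k,fy=k,interpolation=cv2.INTER_CUBIC)
a=f(a,2.7);b=f(b,2.7)
for im,x0,y0 in((a,250,45),(b,95,105)):
    for v in range(0,160,20):
        cv2.line(im,(int(v*2.7),0),(int(v*2.7),6),(0,255,0),1);cv2.putText(im,str(x0+v),(int(v*2.7),18),0,.35,(0,255,0),1)
        cv2.putText(im,str(y0+v),(0,int(v*2.7)+4),0,.35,(0,255,0),1)
cv2.imwrite('pics/crop.png',np.hstack([a,b]))
E
```

```text
(no output)
```

View pics/crop.png

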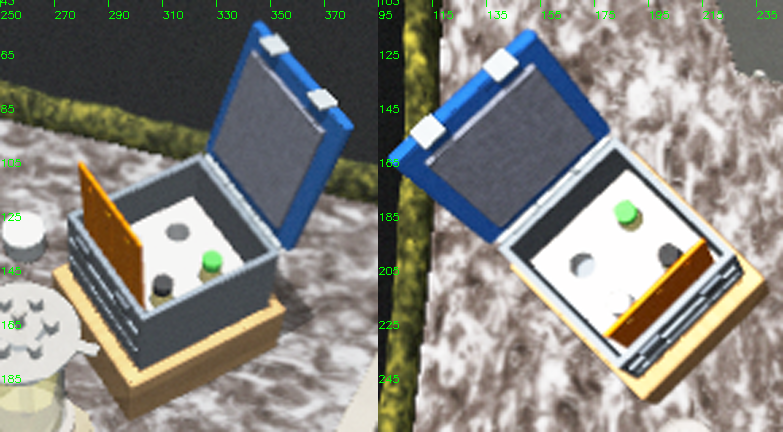

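```bash
cat > h.py <<'E'
import numpy as np,cv2
from scipy.spatial.transform import Rotation as R
from cell import *
def rays(im,px):
    K=np.array([[im['fx'],0,im['cx']],[0,im['fy'],im['cy']],[0,0,1]])
    u=cv2.undistortPoints(np.array(px,float).reshape(-1,1,2),K,np.array(im['dist_coeffs'])).reshape(-1,2)
    d=np.c_[u,np.ones(len(u))]@R.from_euler('xyz',im['rotation']).as_matrix().T
    return np.array(im['eye']),d/np.linalg.norm(d,axis=1)[:,None]
def tri(A,B):
    (e,d),(f,g)=A,B;o=[]
    for p,q in zip(d,g):
        s=np.linalg.lstsq(np.c_[p,-q],f-e,rcond=None)[0]
        P,Q=e+s[0]*p,f+s[1]*q;o.append(np.r_[(P+Q)/2,np.linalg.norm(P-Q)])
    return np.array(o)
def plane(A,z):
    e,d=A;return e+d*((z-e[2])/d[:,2])[:,None]
E
python3 - <<'E'
from h import *
np.set_printoptions(precision=4,suppress=True)
n=['hinge+y','hinge-y','rim-x+y','rim-x-y','flap+y','flap-y','lid+y','lid-y','tincap']
S=[(325.9,103.1),(353.7,137.6),(275.6,124.3),(304.4,162.4),(279.6,105.4),(302.2,133.9),(345.6,52.4),(380.4,91.3),(259,129)]
T=[(139.1,195),(182,156.9),(188.3,243.1),(229.1,201.3),(178.7,228),(215.4,193.9),(99.4,164.3),(152.4,116.1),(168,275)]
s=get_image('scene');t=get_image('top');a,b=rays(s,S),rays(t,T)
o=tri(a,b)
for k,v in zip(n,o):print(k,v)
# tower top & foot
print(plane(rays(s,[(258,165)]),.365),plane(rays(t,[(304,205)]),.365))
print(o[0,:3]-o[2,:3],o[1,:3]-o[3,:3],o[0,:3]-o[1,:3],o[2,:3]-o[3,:3])
E
```

```text
hinge+y [0.4593 0.364  0.1462 0.0009]
hinge-y [0.5454 0.2733 0.1512 0.0047]
rim-x+y [0.3561 0.2538 0.1593 0.0112]
rim-x-y [0.4476 0.1699 0.1538 0.0128]
flap+y [0.3721 0.255  0.2344 0.0007]
flap-y [0.4399 0.1853 0.241  0.0036]
lid+y [0.4856 0.3952 0.2915 0.0025]
lid-y [0.5802 0.3008 0.2927 0.0032]
tincap [0.2917 0.3221 0.0353 0.0037]
[[0.403  0.0094 0.365 ]] [[0.3898 0.0203 0.365 ]]
[ 0.1031  0.1102 -0.0131] [ 0.0979  0.1034 -0.0026] [-0.0862  0.0907 -0.0049] [-0.0914  0.0838  0.0055]
```

Triangulation puts the case centre at about (0.451, 0.265), yaw about 0.78 and underside z about 0.064. The flap is about 1.58 and the lid about 1.78. The tower is at about (0.396, 0.015), so I'll go over it high with the fingers shut.

```bash
python3 -m crank '0 0 .06 0 1;0 0 .12 0 1;0 0 .18 0 1;0 0 .24 0 1;.04 .04 .26 0 1;.08 .09 .26 0 1;.12 .13 .26 0 1;.16 .18 .26 0 1;.20 .22 .26 0 1;.23 .27 .26 0 1'
```

```text
time: 1.45
tcp_pos: [0.4081, -0.3535, 0.504]
tcp_rot: [-3.14, -0.0, 0.276]
wrist_force: [0.4, -0.2, -0.8]
finger_gap: 0.002
```

```bash
python3 -m crank '.02 .06 0 .1 1;.04 .12 0 .2 1;.06 .18 0 .32 1;.07 .24 0 .32 1;.07 .30 0 .32 1;.06 .36 0 .32 1;.04 .42 0 .32 1;.02 .48 0 .32 1;-.01 .53 0 .32 1;-.023 .552 0 .32 1'; python3 - <<'E'
from h import *
s=get_image('scene')['pixels'];t=get_image('top')['pixels']
cv2.imwrite('pics/a.png',cv2.resize(np.hstack([s[0:300,150:450],t[50:350,50:350]]),(800,400))[:,:,::-1])
s=read_state();print(s['tcp_pos'],s['joint_pos'])
E
```

```text
time: 2.7
tcp_pos: [0.3834, 0.2006, 0.5043]
tcp_rot: [-3.14, -0.001, 0.782]
wrist_force: [0.1, -0.4, 0.6]
finger_gap: -0.0
[0.38375542 0.20017089 0.50430526] [ 0.21646333 -0.36373683  1.68085065  0.00205491  1.82475296  1.0047998 ]
```

View pics/a.png

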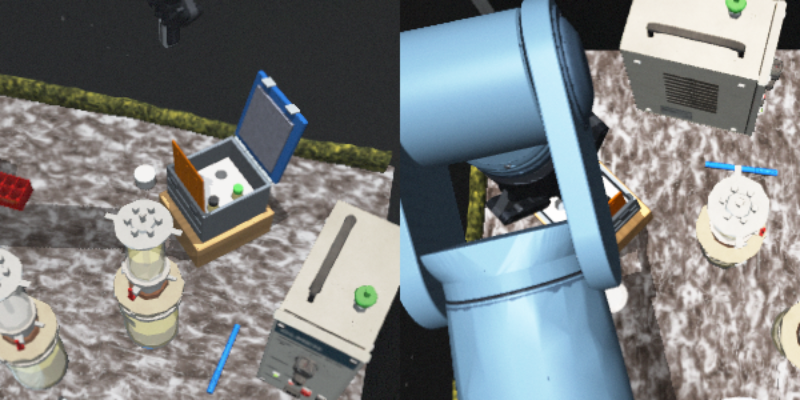

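The forearm clears the tower, and the fingers are above the robot side of the flap. Next I'll go down beside the flap's outer face.

```bash
python3 -m crank '0 0 -.06 0 1;0 0 -.12 0 1;0 0 -.18 0 1;0 0 -.24 0 1;0 0 -.277 0 1;0 0 -.277 0 1'; python3 - <<'E'
from h import *
s=get_image('scene')['pixels'][40:200,220:400]
cv2.imwrite('pics/b.png',cv2.resize(s,None,fx=3,fy=3)[:,:,::-1])
E
```

```text
time: 3.55
tcp_pos: [0.3822, 0.1989, 0.2242]
tcp_rot: [-3.136, 0.005, 0.782]
wrist_force: [0.2, 1.1, 0.4]
finger_gap: -0.001
```

View pics/b.png

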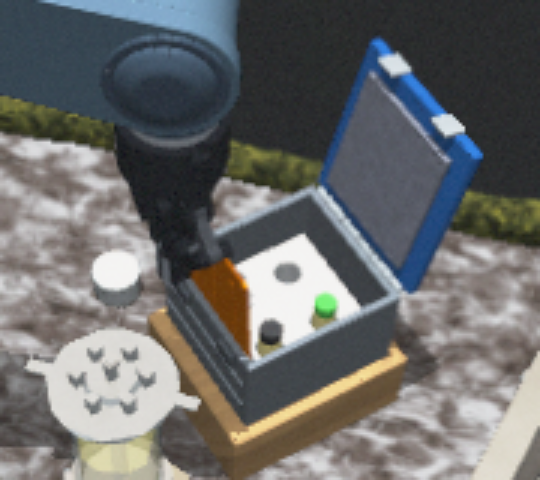

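```bash
python3 -m crank '.011 .011 0 0 1;.021 .021 0 0 1;.028 .028 0 0 1;.037 .037 0 0 1;.045 .044 -.005 0 1;.053 .052 -.011 0 1;.059 .058 -.020 0 1;.064 .063 -.030 0 1;.068 .067 -.040 0 1'; python3 - <<'E'
from h import *
s=get_image('scene')['pixels'][40:200,220:400]
cv2.imwrite('pics/c.png',cv2.resize(s,None,fx=3,fy=3)[:,:,::-1])
E
```

```text
time: 4.72
tcp_pos: [0.4519, 0.2667, 0.186]
tcp_rot: [-3.139, 0.001, 0.782]
wrist_force: [-0.5, 0.5, -0.1]
finger_gap: -0.002
```

View pics/c.png

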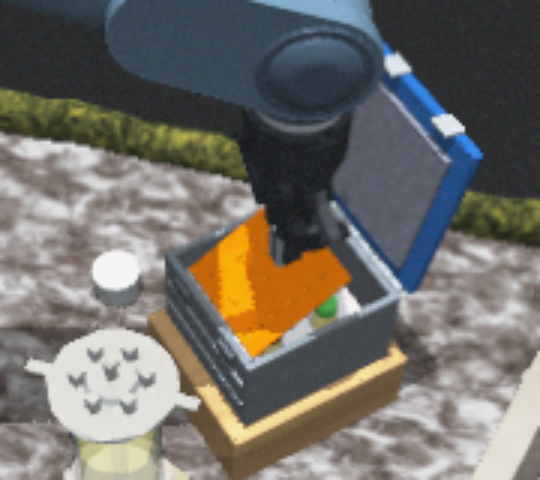

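The flap is partly folded under the fingertips. I'll keep going down.

```bash
python3 -m crank '.003 .003 -.009 0 1;.005 .005 -.018 0 1;.007 .007 -.026 0 1;.007 .007 -.032 0 1;.007 .007 -.034 0 1;.007 .007 -.034 0 1'; python3 -m crank '0 0 -.002 0 1;0 0 -.002 0 1';python3 -m crank '0 0 -.002 0 1;0 0 -.002 0 1'
```

```text
time: 5.52
tcp_pos: [0.4586, 0.2738, 0.1519]
tcp_rot: [-3.138, 0.003, 0.782]
wrist_force: [-3.5, -0.6, 7.6]
finger_gap: 0.001
time: 5.78
tcp_pos: [0.4587, 0.2738, 0.1518]
tcp_rot: [-3.138, 0.004, 0.782]
wrist_force: [-5.5, -2.7, 13.2]
finger_gap: -0.003
time: 6.02
tcp_pos: [0.4587, 0.2738, 0.1518]
tcp_rot: [-3.138, 0.004, 0.783]
wrist_force: [-7.3, -2.3, 12.5]
finger_gap: -0.0
```

Flat: the tips stop at z≈0.138 (predicted 0.1375) and the force rises. Next I'll lift and cross over to behind the lid, with a picture on the way.

```bash
python3 -m crank '0 0 .06 0 1;0 0 .12 0 1;0 0 .18 0 1;0 0 .24 0 1;0 0 .30 0 1;.04 .04 .30 0 1;.08 .08 .30 0 1;.107 .105 .30 0 1;.107 .105 .30 0 1'; python3 - <<'E'
from h import *
s=get_image('scene')['pixels'][40:200,220:400];t=get_image('top')['pixels'][90:250,80:260]
cv2.imwrite('pics/d.png',cv2.resize(np.hstack([s,t]),None,fx=2.2,fy=2.2)[:,:,::-1])
E
```

```text
time: 7.15
tcp_pos: [0.5667, 0.3798, 0.449]
tcp_rot: [-3.136, 0.008, 0.783]
wrist_force: [-0.4, -0.1, -0.7]
finger_gap: 0.002
```

View pics/d.png

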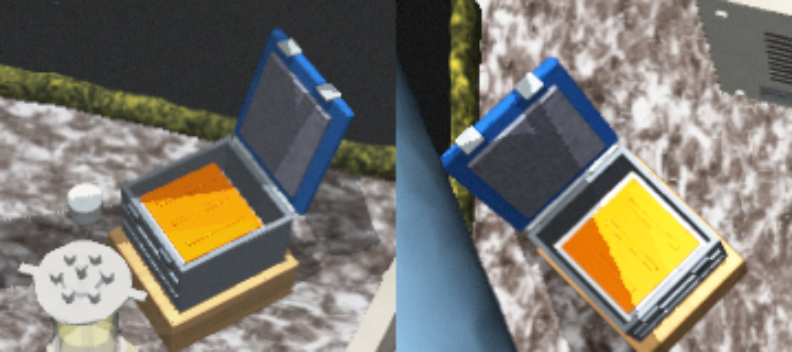

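The flap lies flat in the case and the lid still leans open. Next I'll go down behind the lid.

```bash
python3 -m crank '0 0 -.05 0 1;0 0 -.10 0 1;0 0 -.15 0 1;0 0 -.18 0 1;0 0 -.18 0 1'; python3 - <<'E'
from h import *
s=get_image('scene')['pixels'][20:200,220:420];t=get_image('top')['pixels'][70:250,80:260]
cv2.imwrite('pics/e.png',cv2.resize(np.hstack([s,t]),None,fx=2.1,fy=2.1)[:,:,::-1])
E
```

```text
time: 7.88
tcp_pos: [0.5638, 0.3774, 0.269]
tcp_rot: [-3.136, 0.01, 0.782]
wrist_force: [-0.4, 0.3, 0.5]
finger_gap: -0.001
```

View pics/e.png

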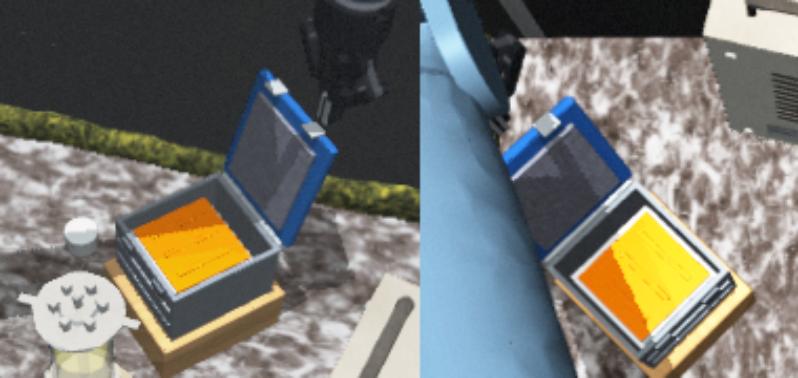

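The fingertips are behind the lid, hidden from view, and there is no contact force. I'll push it over now.

```bash
python3 -m crank '-.018 -.018 0 0 1;-.031 -.030 0 0 1;-.044 -.044 .002 0 1;-.058 -.057 .004 0 1;-.069 -.068 .002 0 1;-.080 -.079 -.002 0 1;-.091 -.090 -.009 0 1;-.101 -.100 -.018 0 1'; python3 - <<'E'
from h import *
s=get_image('scene')['pixels'][20:200,220:420];t=get_image('top')['pixels'][70:250,80:260]
cv2.imwrite('pics/f.png',cv2.resize(np.hstack([s,t]),None,fx=2.1,fy=2.1)[:,:,::-1])
E
```

```text
time: 8.98
tcp_pos: [0.4665, 0.2788, 0.2601]
tcp_rot: [3.141, -0.005, 0.782]
wrist_force: [1.0, 1.0, 1.8]
finger_gap: -0.001
```

View pics/f.png

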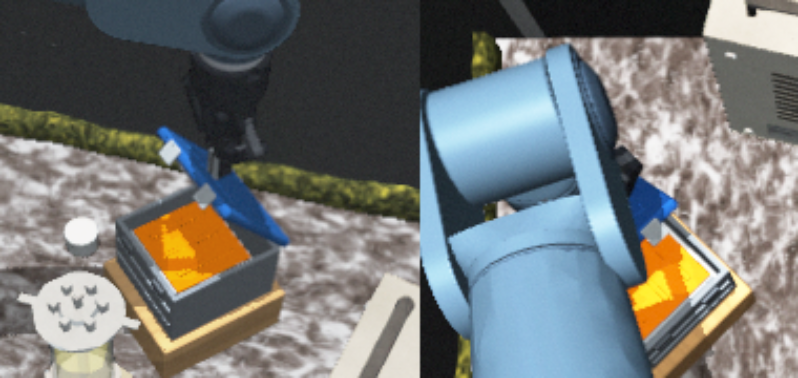

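```bash
python3 -m crank '-.004 -.004 -.009 0 1;-.012 -.012 -.021 0 1;-.019 -.019 -.033 0 1;-.024 -.024 -.045 0 1;-.028 -.028 -.057 0 1;-.031 -.031 -.070 0 1;-.033 -.033 -.080 0 1;-.033 -.033 -.083 0 1;-.033 -.033 -.084 0 1;-.033 -.033 -.084 0 1'; python3 -m crank '0 0 -.002 0 1;0 0 -.002 0 1'
```

```text
time: 10.32
tcp_pos: [0.4318, 0.2451, 0.1764]
tcp_rot: [-3.14, 0.002, 0.782]
wrist_force: [-10.7, -4.4, 19.2]
finger_gap: 0.001
time: 10.58
tcp_pos: [0.4318, 0.2451, 0.1764]
tcp_rot: [-3.14, 0.003, 0.783]
wrist_force: [-7.2, -3.8, 16.0]
finger_gap: -0.0
```

The lid is at its stop: tips at z 0.162, as predicted. I'll lift off and check.

```bash
python3 -m crank '0 0 .05 0 1;0 0 .11 0 1;0 0 .17 0 1;0 0 .23 0 1;0 0 .29 0 1;.03 -.05 .32 0 1;.05 -.11 .33 0 1;.06 -.17 .33 0 1;.07 -.23 .33 0 1;.07 -.23 .33 0 1'; python3 - <<'E'
from h import *
s=get_image('scene');t=get_image('top');A=s['pixels'];B=t['pixels']
cv2.imwrite('pics/g.png',cv2.resize(np.hstack([A[20:380,180:450],B[60:420,80:400]]),None,fx=1.35,fy=1.35)[:,:,::-1])
E
```

```text
time: 11.82
tcp_pos: [0.5022, 0.0116, 0.5048]
tcp_rot: [-3.137, 0.005, 0.777]
wrist_force: [0.1, -0.0, -0.2]
finger_gap: -0.003
```

View pics/g.png

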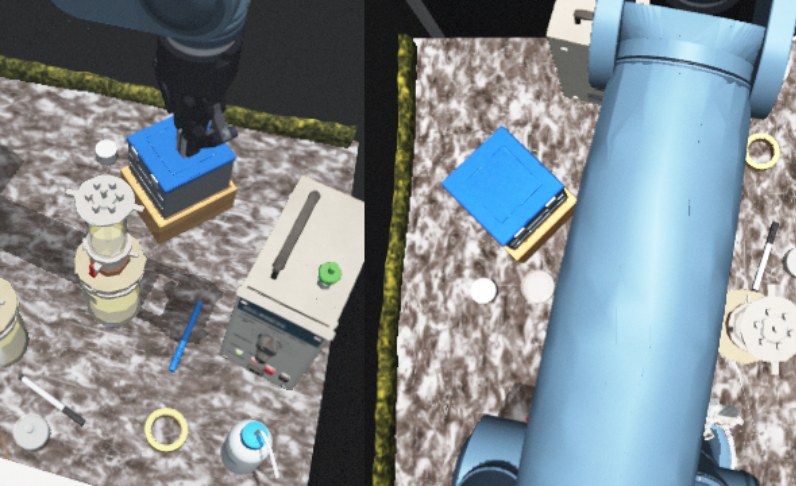

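The lid is shut and the tin, dish, marker and tape look where they were. I'll measure the lid outline once at its shut height, then hand in.

```bash
python3 - <<'E'
from h import *
t=get_image('top');h=cv2.cvtColor(t['pixels'],cv2.COLOR_RGB2HSV)
m=cv2.inRange(h,(100,150,60),(125,255,255));m[:,:90]=0;m[260:]=0
c=max(cv2.findContours(m,0,2)[0],key=cv2.contourArea)
q=cv2.boxPoints(cv2.minAreaRect(c));P=plane(rays(t,q),.162)
print(P.round(3).tolist(),[round(float(np.linalg.norm(P[i]-P[i-1])),4) for i in range(4)],P.mean(0))
tin=tri(rays(t,[(168,275)]),rays(t,[(168,275)])) if 0 else None
print(read_state()['wrist_force'],np.abs(read_state()['qd']).max())
job_done()
E
```

```text
[[0.453, 0.365, 0.162], [0.553, 0.272, 0.162], [0.447, 0.168, 0.162], [0.351, 0.261, 0.162]] [0.1455, 0.1367, 0.1485, 0.1339] [0.45130547 0.26666986 0.162     ]
[-0.07464124  0.86426597  0.30832908] 0.02675253472349373
the job is handed in; nothing more can be done
```

The case is closed: I folded the orange flap flat first, then swung the blue lid shut over it, and handed the job in at about 12 s. Both were pushed with the shut fingertips only.

- **Flap:** it reached its stop with the fingertips at z = 0.138 m (predicted 0.1375). A picture before the lid was moved showed it lying flat.
- **Lid:** it reached its stop at z = 0.162 m (predicted 0.162). In the last picture its outline at that height measures about 147 × 135 mm (expected 146 × 136) and is centred on the case.
- **Forces:** the highest wrist force I read at the end of a move was about 22 N. The arm was clear of everything at hand-in, with a reading of about 1 N.
- **Surroundings:** the tin, dish, marker and tape looked unmoved in the last picture, but I did not measure them. The vials can't be seen under the closed flap, so I couldn't check them at the end.

No check failed or disagreed. The first triangulation of the two case rim corners on the flap side was off by 11–13 mm between views, so I relied on the flap, lid and hinge points instead.

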